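Uncouple the test gauge from the header

ROBOT

A 6-joint arm with a two-finger parallel gripper is mounted at the origin on the work surface. World frame = base frame: x ahead of the robot, y to its left, z up, the work surface at z = 0. Lengths are in m, angles in rad, forces in N, time in s.
With the tool pointing down it reaches from about 0.3 to 0.825 m from the base axis. Payload 5.4 kg.
Tool frame: the origin (TCP) lies on the centre line of the jaws, within the pads' length; the fingertips stand 25 mm ahead of it and the grasp point (between the pads) lies 6 mm ahead of it (robot.tcp_to_tips is the distance from the TCP to the fingertips, in m); z points along the fingers, x is the direction in which the jaws open and shut, and the axes are right-handed (so a half turn about z gives the same grasp; the last joint's range is limited). The gripper opens to 92 mm and grips with 3 to 60 N. Pads are 20 mm wide; open, the fingers measure 128 mm over their backs; the gripper's body (75 mm by 189 mm) begins 69 mm behind the grasp point.
Start: joints at [-1.547, 0.158, 1.597, -0, 1.386, -0.21], TCP at [0.133, -0.559, 0.24] pointing down, gripper open.
Joint ranges: [-2.91, 2.91], [-0.94, 2.29], [0.18, 2.7], [-1.29, 4.43], [0.17, 2.64], [-3, 3]. Speed limits (rad/s): [2.57, 2.57, 3.14, 3.14, 3.14, 3.14].

INTERFACE

Orientations are given as a unit quaternion [w, x, y, z].
In Python, from bench import robot, optics gives the robot as it stands.
- The arm moves only by the tool send_rows, never from a script. Its argument "deltas" is a list that holds one entry, the list of rows, each a list of 7 numbers: the shift along the tool's x, y, z in cm, then the turn, a rotation vector about the tool's x, y, z in degrees, then the finger opening in cm, from 0 to 9.19. In form: [[[dx, dy, dz, ax, ay, az, grip], ...]]. A call has 1 to 20 rows; each row is the pose to reach, as a shift and turn from the pose measured when the call began, along the tool's axes at that moment; what a row does not reach only later rows make up. A row lasts 1/8 s, in which the tool goes at most 62.5 mm and 10.7 degrees, less where a joint would pass 70% of its speed; a pose out of reach is approached as far as the arm can. A call with a gripper value outside its range is refused whole. The fingers move at their own pace and stop on an object; the grip force is fixed at half the most. Time passes only in rows, so rows that repeat a pose let the fingers close. It gives the time, the measured TCP pose, the force and the opening at its end, in the units of the state.
- robot.observe(): the state, without advancing time (a new reading comes with each control period).
- optics.read_camera(name): name is "scene" or "top" or "wrist"; returns the picture (480x640x3 uint8, red, green, blue); there is no depth.
- optics.get_calibration(name): a dict with "intrinsics" (3x3 intrinsics, pixels), "extrinsics" (4x4, takes a point from world to camera coordinates). Camera axes: x right, y up, looking along -z (the intrinsics and any distortion apply to the point x, -y, -z); pixel columns grow to the right and rows downward; lengths in m; the calibration is good to about 2 mm. The wrist camera is an equidistant fisheye: a pixel r from the principal point sees the ray r / f radians off the axis. A picture is of the moment at which its call begins: read the wrist's pose just before it. get_calibration takes no time and is no camera call; for the wrist camera it gives the pose at the moment of the call.
- robot.hand_in(): hands the job in, once; it reports no verdict.
The state is a dict: "time": time; "qpos": joint angles; "qvel": joint speeds; "joint_torque": joint torques, N m; "tcp_pos": TCP position; "orientation": TCP orientation; "wrist_force": force on the tool from outside, world axes, zero at the start; "ft_torque": the same for the moment, N m; "gripper_width": finger opening in m.
Only numpy, scipy, OpenCV 4.12 (cv2) and the standard library are available. Lean on these libraries where they do the work, as an engineer would, in place of code of your own. Each camera call takes 0.05 s, during which the arm holds its last target. There are 200 camera calls.

TASK

Take the pressure gauge off the quick coupling: press the coupling's blue sprung flange down until the gauge is released and pops up, then pull the gauge straight out so the sleeve snaps back up, and store the gauge upright in the free hole of the wooden block, fully home. Never push or pull on the coupling with more than 22 N, leave the other things where they stand, and finish with the gauge let go.

Things in the scene. Friction and masses are not known exactly. Their poses are not given: they have to be found in the camera images.
- gauge_case (a point): Centre of the gauge's case: round, dark steel, 40 mm diameter, 22 mm high, white dial facing up; z is its axis, up. Below hang a brass neck 22 mm diameter, 16 mm long (underside 27 mm below this point), and a steel nipple 14 mm diameter, 38 mm long. About 0.18 kg. It starts locked in the coupling; once released, a spring lifts it 5 mm and it stays there, sliding out with a few newtons of drag.
- nipple_tip (a point): Tip of the gauge's nipple, on its axis 65 mm below the centre of the case; chamfered, with a lock groove above. Starts inside the coupling.
- coupling (a point): On the upright axis of the quick coupling, at the top face of the brass header (55 mm above the table, 56 by 110 mm, on a plywood board 150 by 150 by 15 mm); z up, y along the header. The coupling: a steel sleeve 35 mm diameter on a brass body whose mouth is 46 mm above this point. Locked, the gauge case's centre is 79 mm above this point.
- sleeve (a joint): How far the sleeve with its blue flange is down, m: 0 = up, 0.0085 = stop. The flange (72 mm diameter, 6 mm thick) is clamped on at a height that varies: its top is 26 to 46 mm above coupling, so feel for it. Spring: 5.5 N at first, 14 N at the stop. Beyond 7.5 mm the gauge pops up; the nipple then keeps the sleeve 7 mm down until drawn out some 15 mm more, when it snaps up.
- stem (a joint): Give of the coupling's springy mount, m: 0 at rest, positive = pushed down, negative = pulled up, 15 N per mm (22 N = 0.00147).
- free_hole (a point): Centre of the mouth of the free hole in a wooden storage block 60 by 140 by 45 mm. z up; the hole is 16.5 mm diameter, goes right through and has a 2 mm chamfer. The other hole, 80 mm away towards the block's -y, holds a brass plug. Fully home, the gauge's neck rests on the block and the centre of its case is 27 mm above this point.
- plug_head (a point): Centre of the head (20 mm diameter, 14 mm high) of a brass plug stored in the other hole of the block; leave alone.
- valve: Brass ball valve, 56 mm long, 53 mm high, with a red lever along its +x reaching 68 mm from its origin, lying between the header and the block; origin under its middle; leave alone.
- cup_sticks: Black cup of wooden stirrers, 78 mm diameter, sticks to 140 mm high; origin under its middle; leave alone.
- cup_sachets: Black cup of sachets, 78 mm diameter, 105 mm high; origin under its middle; leave alone.
- screwdriver: Orange screwdriver lying on the table; leave alone.
- pipe_clip: Red pipe clip 40 by 30 by 22 mm on the table; leave alone.

How it is judged:
By the outcome, as a careful person would: the job done as asked, in the order asked, and still so for the second after the job is handed in, with the robot touching nothing.
It also fails if it takes over 53 s, if anything falls off the work surface, if the arm or the gripper's body presses on something with over 40 N, if the wrist force passes 120 N, or if a joint passes its speed limit or range.

## Working session

There is one attempt and no reset: what is moved stays moved. The work goes in short steps, Python scripts to look and compute and a tool call to move; the robot and the scene stay as the last step left them, time stands still between calls to the robot, and variables do not carry over. Pictures are saved under pics/ and viewed, about 8 in all and at most 12, crops included, and the job is handed in when it is done.

Besides the shell and the picture viewer there is one more tool, called after "Request:" by a JSON object that holds its "op" and its "data". send_rows: Moves the arm, as the interface text tells. Its arguments: {"type":"object","properties":{"deltas":{"type":"array","items":{"type":"array","items":{"type":"array","items":{"type":"number"}}}}},"required":["deltas"]}

```bash
ls; mkdir -p pics; cat > h.py <<'E'
import numpy as np, cv2
from bench import robot, optics
def ray(name,u,v,cal=None):
    c=cal or optics.get_calibration(name); K=np.array(c["intrinsics"]);E=np.array(c["extrinsics"])
    x=(u-K[0,2])/K[0,0]; y=(v-K[1,2])/K[1,1]
    if name=="wrist":
        r=np.hypot(x,y); s=np.sin(r)/r if r>1e-9 else 1; d=np.array([x*s,y*s,np.cos(r)])
    else: d=np.array([x,y,1.])
    d=d*[1,-1,-1]; R=E[:3,:3]; return -R.T@E[:3,3], R.T@d
def onz(name,u,v,z,cal=None):
    o,d=ray(name,u,v,cal); return o+d*(z-o[2])/d[2]
def snap(name,fn):
    cal=optics.get_calibration(name); im=optics.read_camera(name); cv2.imwrite("pics/"+fn,im[:,:,::-1]); return im,cal
E
python3 - <<'E'
from h import *
for n in("scene","top","wrist"):
    im,c=snap(n,n+"0.png"); print(n,c)
s=robot.observe();print(s)
E
```

```text
pics
scene {'intrinsics': array([[487.86074718,   0.        , 316.93469494],
       [  0.        , 487.86074718, 243.15380374],
       [  0.        ,   0.        ,   1.        ]]), 'extrinsics': array([[-0.72107686,  0.69260943,  0.01844839,  0.38921934],
       [-0.51584389, -0.55444116,  0.65306973,  0.29191493],
       [ 0.4625508 ,  0.46139698,  0.75707303, -1.46712734],
       [ 0.        ,  0.        ,  0.        ,  1.        ]])}
top {'intrinsics': array([[566.4937144 ,   0.        , 319.8085658 ],
       [  0.        , 566.4937144 , 235.83979455],
       [  0.        ,   0.        ,   1.        ]]), 'extrinsics': array([[-0.00729469, -0.99996192,  0.00478949,  0.08369015],
       [ 0.99708831, -0.00690999,  0.07594178, -0.60188773],
       [-0.0759058 ,  0.00532952,  0.99710075, -1.2153097 ],
       [ 0.        ,  0.        ,  0.        ,  1.        ]])}
wrist {'intrinsics': array([[371.64829954,   0.        , 319.3031376 ],
       [  0.        , 371.64829954, 240.02110578],
       [  0.        ,   0.        ,   1.        ]]), 'extrinsics': array([[ 0.2316077 , -0.97280824, -
[... 200 characters left out ...]
      ]])}
{'time': 0.15, 'qpos': array([-1.54712975e+00,  1.58935228e-01,  1.59793346e+00, -3.22460486e-05,
        1.38619139e+00, -2.10071384e-01]), 'qvel': array([-0.00096406, -0.00137379, -0.00426975,  0.00106367, -0.00034885,
       -0.00084064]), 'joint_torque': array([ 2.10309727e-04, -3.85916877e+01, -3.22433066e+01,  7.00417394e-02,
        3.50795151e-02, -8.52858375e-05]), 'tcp_pos': array([ 0.13315411, -0.55890959,  0.23883244]), 'orientation': array([-5.54733956e-04,  7.84735805e-01, -6.19829959e-01, -4.80477960e-04]), 'wrist_force': array([ 0.4388531 , -0.05509742, -0.1651987 ]), 'ft_torque': array([ 0.04753071, -0.02528532, -0.01625861]), 'gripper_width': 0.09197040961837571}
```

View pics/top0.png

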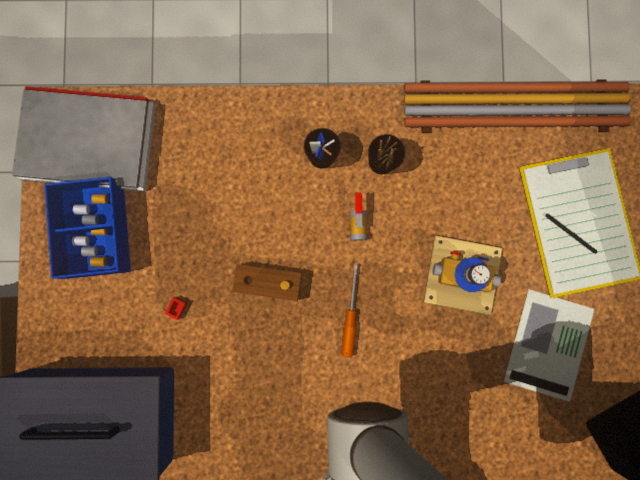

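View pics/scene0.png

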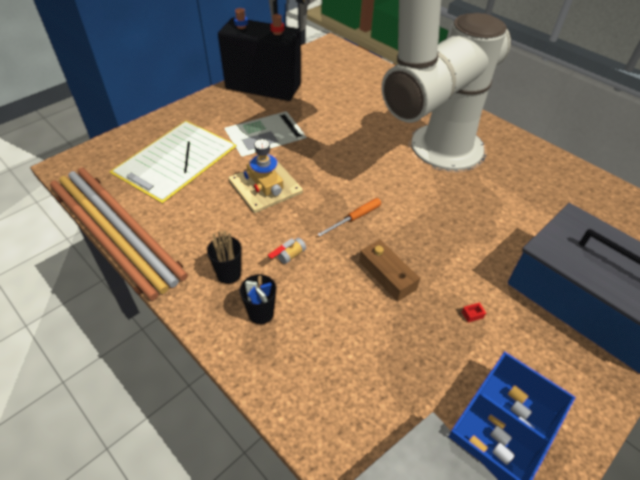

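The top view shows the dial at about (480,273), the blue flange at (470,274), the free hole at (248,280) and the plug at (286,285). The scene view confirms the layout.

```bash
cat > m.py <<'E'
from h import *
def blob(m,n=1):
    k,l,s,c=cv2.connectedComponentsWithStats(m.astype(np.uint8)); o=np.argsort(-s[1:,4])[:n]+1
    return [(c[i].round(1),s[i]) for i in o]
E
python3 - <<'E'
from m import *
im=cv2.imread("pics/top0.png"); h=cv2.cvtColor(im,cv2.COLOR_BGR2HSV)
w=np.zeros(im.shape[:2],bool); w[258:290,462:496]=1
b=blob((h[...,1]<60)&(h[...,2]>150)&w)[0]; print(b, onz("top",*b[0],.145))
b=blob((h[...,0]>100)&(h[...,0]<130)&(h[...,1]>120)&(np.arange(640)>440)[None]&(np.arange(640)<510)[None]&((np.arange(480)>240)&(np.arange(480)<310))[:,None])[0];print("fl",b)
w[:]=0;w[272:290,238:260]=1; b=blob((h[...,2]<60)&w)[0];print("hole",b,onz("top",*b[0],.045))
w[:]=0;w[275:295,276:296]=1; b=blob((h[...,2]>130)&(h[...,1]>100)&w)[0];print("plug",b,onz("top",*b[0],.059))
cv2.imwrite("pics/c.png",np.hstack([cv2.resize(im[225:320,415:510],(400,400)),cv2.resize(im[235:330,225:320],(400,400))]))
E
```

```text
(array([480.5, 274. ]), array([472, 265,  18,  18, 236], dtype=int32)) [ 0.51590867 -0.23457353  0.145     ]
fl (array([467.4, 274.8]), array([455, 258,  32,  34, 466], dtype=int32))
hole (array([245.9, 279.9]), array([245, 277,   3,   6,  10], dtype=int32)) [0.50765964 0.23777709 0.045     ]
plug (array([284.1, 285. ]), array([280, 281,   9,   9,  68], dtype=int32)) [0.49637065 0.15557851 0.059     ]
```

View pics/c.png

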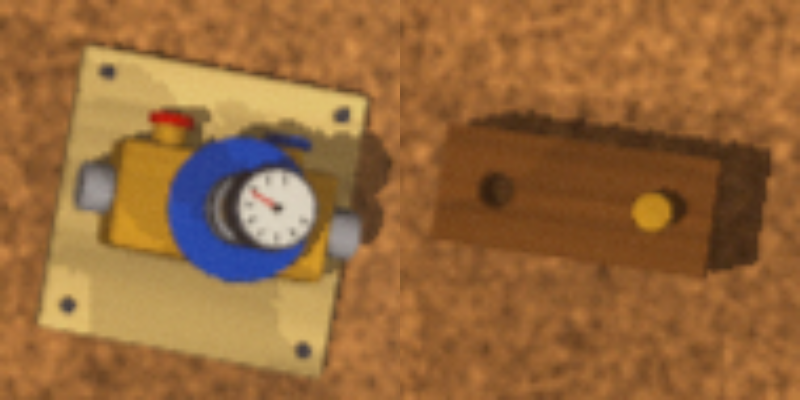

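Crop: the free hole is centred at about pixel (248.0,280.1) in the top picture. The dial is at (480.5,274), and a red knob sits on the header's +x side. I'll move above the gauge for a close look.

Request:
{"op": "send_rows", "data": {"deltas": [[[-22.6,-44.8,0,0,0,0,9.1],[-22.6,-44.8,0,0,0,0,9.1],[-22.6,-44.8,0,0,0,0,9.1],[-22.6,-44.8,0,0,0,0,9.1],[-22.6,-44.8,0,0,0,0,9.1],[-22.6,-44.8,0,0,0,0,9.1],[-22.6,-44.8,0,0,0,0,9.1],[-22.6,-44.8,0,0,0,0,9.1],[-22.6,-44.8,0,0,0,0,9.1],[-22.6,-44.8,0,0,0,0,9.1],[-22.6,-44.8,0,0,0,0,9.1],[-22.6,-44.8,0,0,0,0,9.1]]]}}

```text
time: 1.65
tcp_pos: [0.5159, -0.2363, 0.2393]
orientation: [-0.001, 0.784, -0.621, -0.001]
wrist_force: [-0.9, 0.2, -0.1]
gripper_width: 0.091
```

```bash
python3 - <<'E'
from m import *
im,cal=snap("wrist","w1.png"); s=robot.observe(); print(s["time"],s["tcp_pos"],s["orientation"],s["wrist_force"])
import pickle; pickle.dump(cal,open("w1.pkl","wb"))
h=cv2.cvtColor(im,cv2.COLOR_RGB2HSV)
for b in blob((h[...,1]<60)&(h[...,2]>150),4): print(b,onz("wrist",*b[0],.145,cal))
for b in blob((h[...,0]>100)&(h[...,0]<130)&(h[...,1]>120),2): print("fl",b,onz("wrist",*b[0],.09,cal))
E
```

```text
1.7 [ 0.51599093 -0.23617118  0.23937283] [-5.25627625e-04  7.84193033e-01 -6.20516589e-01 -4.15650460e-04] [-0.34577778 -0.55981216  0.19523962]
(array([551.6, 116.6]), array([  488,    40,   132,   170, 13251], dtype=int32)) [ 0.65449043 -0.37597673  0.145     ]
(array([543.9, 252.1]), array([ 519,  235,   46,   43, 1178], dtype=int32)) [ 0.55563055 -0.40445697  0.145     ]
(array([581.7, 271.2]), array([555, 245,  48,  42, 974], dtype=int32)) [ 0.54918207 -0.45253753  0.145     ]
(array([307.3, 255.3]), array([288, 228,  46,  52, 935], dtype=int32)) [ 0.5128421  -0.22798734  0.145     ]
fl (array([315.3, 215.9]), array([ 274,  189,   83,   71, 2548], dtype=int32)) [ 0.5289086  -0.22916289  0.09      ]
fl (array([634.1, 324.3]), array([624, 297,  16,  48, 389], dtype=int32)) [ 0.4939368  -0.64048593  0.09      ]
```

View pics/w1.png

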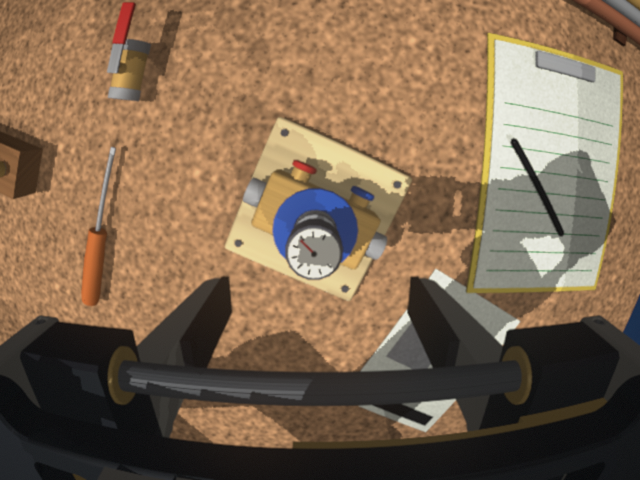

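The wrist view shows the dial, half in shadow, spanning columns 288–342 and rows 228–278. The flange is at (315,216), and red and blue valve knobs lie below it on the +x side. I'll compute the dial centre.

```bash
python3 - <<'E'
from m import *
import pickle
from scipy.optimize import least_squares
cal=pickle.load(open("w1.pkl","rb")); im=cv2.imread("pics/w1.png");h=cv2.cvtColor(im,cv2.COLOR_BGR2HSV)
m=(h[...,1]<70)&(h[...,2]>85);w=np.zeros_like(m);w[222:284,282:348]=1
m=cv2.morphologyEx((m&w).astype(np.uint8),cv2.MORPH_CLOSE,np.ones((5,5)))
b=blob(m)[0];print(b)
c=max(cv2.findContours(m,0,2)[0],key=cv2.contourArea); print(cv2.fitEllipse(cv2.convexHull(c)))
hu=cv2.convexHull(c)[:,0]
P=np.array([onz("wrist",u,v,.145,cal)[:2] for u,v in hu]); (x,y),r=cv2.minEnclosingCircle(P.astype(np.float32)); print(x,y,r)
r=least_squares(lambda p:np.hypot(P[:,0]-p[0],P[:,1]-p[1])-p[2],[x,y,r],loss="soft_l1",f_scale=.001);print(r.x)
# flange circle: blue outer contour, wrist & top, fit at a range of z
B=((h[...,0]>100)&(h[...,0]<130)&(h[...,1]>110)); B=B.astype(np.uint8);B[:,:260]=0;B[:,370:]=0;B[:187]=0;B[275:]=0
c=max(cv2.findContours(B,0,2)[0],key=cv2.contourArea);F=cv2.convexHull(c)[:,0]; F=F[F[:,1]<232]
for z in (.081,.091,.101):
    P=np.array([onz("wrist",u,v,z,cal)[:2] for u,v in F]);r=least_squares(lambda p:np.hypot(P[:,0]-p[0],P[:,1]-p[1])-p[2],[.516,-.235,.036],loss="soft_l1",f_scale=.001);print(z,r.x)
print("hole",onz("top",248,280.1,.045), "f top",[onz("top",472,274.9,z).round(4) for z in (.081,.101)])
E
```

```text
(array([312.6, 252.8]), array([ 282,  227,   66,   53, 2354], dtype=int32))
((313.4300537109375, 252.86598205566406), (51.65049362182617, 63.44001770019531), 99.72482299804688)
0.5145571827888489 -0.232564777135849 0.02221604809165001
[ 0.51497084 -0.23108312  0.01923585]
0.081 [ 0.51523516 -0.23178571  0.03503314]
0.091 [ 0.51775603 -0.23133142  0.03387742]
0.101 [ 0.52027694 -0.23087714  0.03272167]
hole [0.50720185 0.23330189 0.045     ] f top [array([ 0.5146, -0.2353,  0.081 ]), array([ 0.5145, -0.2299,  0.101 ])]
```

Request:
{"op": "send_rows", "data": {"deltas": [[[-0.33,0.03,0,0,0,0,5.2],[-0.33,0.03,0,0,0,0,5.2],[-0.33,0.03,0,0,0,0,5.2],[-0.33,0.03,2,0,0,0,5.2],[-0.33,0.03,5,0,0,0,5.2],[-0.33,0.03,8,0,0,0,5.2],[-0.33,0.03,10,0,0,0,5.2],[-0.33,0.03,10.8,0,0,0,5.2],[-0.33,0.03,10.8,0,0,0,5.2]]]}}

```text
time: 2.82
tcp_pos: [0.5149, -0.2328, 0.1313]
orientation: [-0.001, 0.784, -0.621, -0.001]
wrist_force: [0.4, 0.6, 0.3]
gripper_width: 0.0517
```

```bash
python3 - <<'E'
from m import *
a,_=snap("wrist","w2.png"); b,_=snap("scene","s2.png")
cv2.imwrite("pics/c2.png",np.hstack([a[140:400,180:460],cv2.resize(b[110:230,200:330],(282,260))])[:,:,::-1])
E
```

```text
(no output)
```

View pics/c2.png

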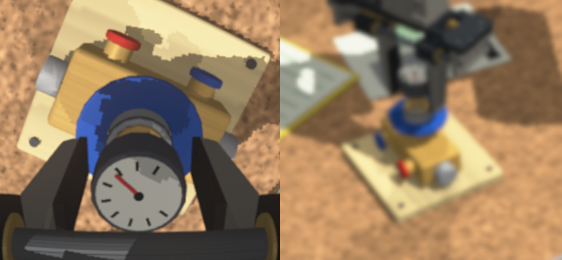

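Wrist crop: the case (columns 92–187) sits midway between the fingers, and the tips are over the flange. I'll feel downward.

Request:
{"op": "send_rows", "data": {"deltas": [[[0,0,0.2,0,0,0,5.2],[0,0,0.4,0,0,0,5.2],[0,0,0.6,0,0,0,5.2],[0,0,0.7,0,0,0,5.2],[0,0,0.7,0,0,0,5.2]]]}}

```text
time: 3.55
tcp_pos: [0.5155, -0.2332, 0.1253]
orientation: [-0.001, 0.784, -0.621, 0.0]
wrist_force: [0.6, 0.4, 0.3]
gripper_width: 0.0517
```

Request:
{"op": "send_rows", "data": {"deltas": [[[0,0,0.2,0,0,0,5.2],[0,0,0.4,0,0,0,5.2],[0,0,0.6,0,0,0,5.2],[0,0,0.6,0,0,0,5.2]]]}}

```text
time: 4.05
tcp_pos: [0.5154, -0.2331, 0.1191]
orientation: [-0.001, 0.784, -0.621, 0.0]
wrist_force: [-0.2, 0.5, 0.4]
gripper_width: 0.052
```

Request:
{"op": "send_rows", "data": {"deltas": [[[0,0,0.2,0,0,0,5.2],[0,0,0.4,0,0,0,5.2],[0,0,0.6,0,0,0,5.2],[0,0,0.6,0,0,0,5.2]]]}}

```text
time: 4.55
tcp_pos: [0.5152, -0.2331, 0.1128]
orientation: [-0.001, 0.784, -0.621, -0.0]
wrist_force: [-0.2, 0.6, -0.1]
gripper_width: 0.0521
```

Request:
{"op": "send_rows", "data": {"deltas": [[[0,0,0.2,0,0,0,5.2],[0,0,0.4,0,0,0,5.2],[0,0,0.6,0,0,0,5.2],[0,0,0.6,0,0,0,5.2]]]}}

```text
time: 5.05
tcp_pos: [0.5155, -0.2332, 0.108]
orientation: [-0.0, 0.784, -0.62, 0.0]
wrist_force: [-2.5, 2.0, 7.2]
gripper_width: 0.0523
```

Request:
{"op": "send_rows", "data": {"deltas": [[[0,0,0.2,0,0,0,5.2],[0,0,0.4,0,0,0,5.2],[0,0,0.5,0,0,0,5.2],[0,0,0.5,0,0,0,5.2]]]}}

```text
time: 5.55
tcp_pos: [0.5156, -0.2333, 0.1044]
orientation: [-0.0, 0.784, -0.62, 0.0]
wrist_force: [-4.3, 2.3, 9.1]
gripper_width: 0.0515
```

Request:
{"op": "send_rows", "data": {"deltas": [[[0,0.06,0.2,0,0,0,5.2],[0,0.06,0.4,0,0,0,5.2],[0,0.06,0.5,0,0,0,5.2],[0,0.06,0.5,0,0,0,5.2]]]}}

```text
time: 6.05
tcp_pos: [0.5156, -0.2333, 0.102]
orientation: [-0.001, 0.784, -0.62, 0.0]
wrist_force: [-5.5, 4.6, 15.8]
gripper_width: 0.0517
```

```bash
python3 - <<'E'
from m import *
print(robot.observe()["wrist_force"],robot.observe()["ft_torque"])
a,_=snap("wrist","w3.png"); b,_=snap("scene","s3.png")
print(robot.observe()["wrist_force"],robot.observe()["tcp_pos"])
cv2.imwrite("pics/c3.png",cv2.resize(np.hstack([a[140:400,180:460],cv2.resize(b[110:230,200:330],(282,260))])[:,:,::-1],(780,360)))
E
```

```text
[-5.4723553   4.5941246  15.80691248] [0.95952876 1.04835447 0.05182801]
[-5.79069263  5.12168125 16.18392964] [ 0.51557394 -0.23332086  0.10196771]
```

View pics/c3.png

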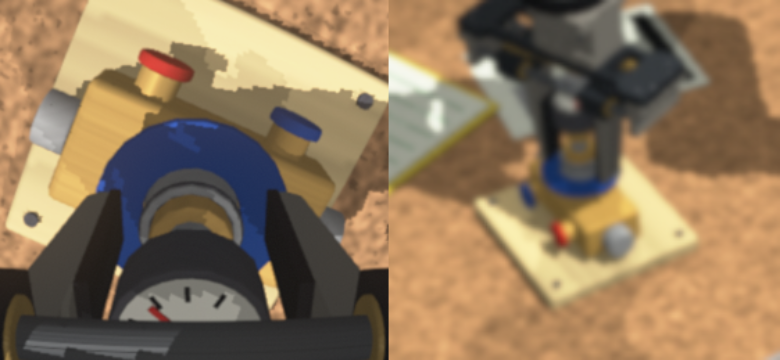

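The view shows the fingers flanking the neck on the flange. I can't tell by eye whether the gauge has popped, so I'll measure the dial's height from its far edge before and after.

```bash
python3 - <<'E'
from m import *
def dial(fn,cal_rows):
    im=cv2.imread(fn);h=cv2.cvtColor(im,cv2.COLOR_BGR2HSV)
    m=((h[...,1]<50)&(h[...,2]>80)).astype(np.uint8);m[:280]=0;m[:,:255]=0;m[:,375:]=0;m[370:]=0
    b=blob(m)[0];return b
print(dial("pics/w2.png",0),dial("pics/w3.png",0))
# predicted pixel of far dial edge for present pose, z options
c=optics.get_calibration("wrist");K=c["intrinsics"];E=np.array(c["extrinsics"]);o=-E[:3,:3].T@E[:3,3];t=robot.observe()["tcp_pos"]
def proj(p,dz=0):
    q=E[:3,:3]@(np.array(p)-[0,0,dz])+E[:3,3];q=q*[1,-1,-1];r=np.hypot(q[0],q[1]);th=np.arctan2(r,q[2]);return K[0,2]+K[0,0]*th*q[0]/r,K[1,2]+K[1,1]*th*q[1]/r
u=np.array([.973,.232])
for R in(.017,.018,.019):
  p=np.array([.515,-.233])+R*u
  print(R,"w2",proj([*p,.145],.1313-t[2]),"locked",proj([*p,.145]),proj([*p,.144]),"pop",proj([*p,.150]))
E
```

```text
(array([318.6, 333.6]), array([ 275,  296,   88,   74, 4792], dtype=int32)) (array([316.9, 357.4]), array([ 266,  341,  101,   29, 1976], dtype=int32))
0.017 w2 (np.float64(319.52670993074696), np.float64(299.60145133043227)) locked (np.float64(319.5576558619289), np.float64(338.523793791399)) (np.float64(319.55640780474965), np.float64(336.9218454953827)) pop (np.float64(319.56413914647004), np.float64(346.8916739820062))
0.018 w2 (np.float64(319.52339895264913), np.float64(297.26770415177106)) locked (np.float64(319.55381915070296), np.float64(335.83153016980174)) (np.float64(319.5525903933625), np.float64(334.24213556409575)) pop (np.float64(319.5602049035274), np.float64(344.13707118705923))
0.019 w2 (np.float64(319.5200650541971), np.float64(294.9204036266218)) locked (np.float64(319.5499451725353), np.float64(333.11596540745137)) (np.float64(319.5487363609202), np.float64(331.5395687115612)) pop (np.float64(319.55622995519855), np.float64(341.35679865581955))
```

The far dial edge moved from row 296 to 341. I predicted 341 for popped and 333 for locked, so the gauge has popped up. I'll raise to grasp height.

Request:
{"op": "send_rows", "data": {"deltas": [[[0,0,-0.5,0,0,0,5.2],[0,0,-2,0,0,0,5.2],[0,0,-3.5,0,0,0,5.2],[0,0,-4.3,0,0,0,5.2],[0,0,-4.3,0,0,0,5.2],[0,0,-4.3,0,0,0,5.2]]]}}

```text
time: 6.9
tcp_pos: [0.5152, -0.2332, 0.1445]
orientation: [-0.001, 0.784, -0.62, -0.0]
wrist_force: [0.2, -0.5, 0.4]
gripper_width: 0.0521
```

```bash
python3 - <<'E'
from m import *
s=robot.observe();c=optics.get_calibration("wrist");K=c["intrinsics"];E=np.array(c["extrinsics"]);print(s["tcp_pos"],s["wrist_force"],s["gripper_width"])
a,_=snap("wrist","w4.png");h=cv2.cvtColor(a,cv2.COLOR_RGB2HSV)
m=((h[...,1]<50)&(h[...,2]>80)).astype(np.uint8);m[:230]=0;m[:,:255]=0;m[:,380:]=0
b=blob(m)[0];print(b)
x,y,w,hh,_=b[1]
for z in(.145,.150):
    l=onz("wrist",x,y+hh/2,z,c);r=onz("wrist",x+w,y+hh/2,z,c);f=onz("wrist",x+w/2,y,z,c);n=onz("wrist",x+w/2,y+hh,z,c);print(z,(l+r)/2,np.hypot(*(l-r)[:2]),(f+n)/2,np.hypot(*(f-n)[:2]))
cv2.imwrite("pics/w4c.png",cv2.resize(a[180:420,160:480],(640,480))[:,:,::-1])
E
```

```text
[ 0.51522924 -0.23315115  0.1444725 ] [ 0.16212709 -0.49409218  0.37628791] 0.052095001421010007
(array([318. , 323.7]), array([ 276,  288,   84,   73, 4437], dtype=int32))
0.145 [ 0.51302086 -0.23248897  0.145     ] 0.03709400157535936 [ 0.5122133  -0.23268741  0.145     ] 0.03720557099108051
0.15 [ 0.51572134 -0.23187506  0.15      ] 0.0358078850915932 [ 0.51494178 -0.23206662  0.15      ] 0.035915586192801184
```

View pics/w4c.png

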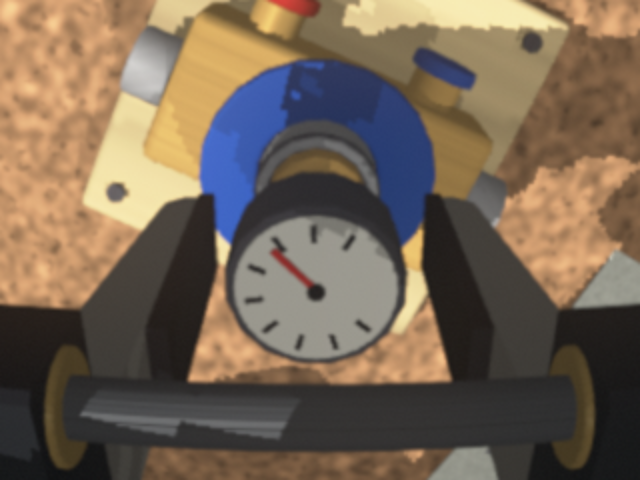

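The case (columns 228–405) sits about 0.8 mm left of the fingers' middle (320). I'll shift and close slowly.

Request:
{"op": "send_rows", "data": {"deltas": [[[-0.08,0,0,0,0,0,4.6],[-0.08,0,0,0,0,0,4.3],[-0.08,0,0,0,0,0,4.1],[-0.08,0,0,0,0,0,4.0],[-0.08,0,0,0,0,0,3.9],[-0.08,0,0,0,0,0,3.8],[-0.08,0,0,0,0,0,3.7],[-0.08,0,0,0,0,0,3.6]]]}}

```text
time: 7.95
tcp_pos: [0.515, -0.2324, 0.1443]
orientation: [-0.001, 0.784, -0.62, -0.0]
wrist_force: [-0.7, -0.3, -1.2]
gripper_width: 0.0396
```

Request:
{"op": "send_rows", "data": {"deltas": [[[0,0,0,0,0,0,3.0],[0,0,-0.2,0,0,0,3.0],[0,0,-0.4,0,0,0,3.0],[0,0,-0.6,0,0,0,3.0],[0,0,-0.8,0,0,0,3.0]]]}}

```text
time: 8.57
tcp_pos: [0.5144, -0.232, 0.1518]
orientation: [-0.0, 0.784, -0.62, -0.001]
wrist_force: [-0.4, -2.6, -7.6]
gripper_width: 0.0394
```

Request:
{"op": "send_rows", "data": {"deltas": [[[0,0,-0.3,0,0,0,3.0],[0,0,-0.6,0,0,0,3.0],[0,0,-0.9,0,0,0,3.0],[0,0,-1.2,0,0,0,3.0],[0,0,-1.5,0,0,0,3.0],[0,0,-1.8,0,0,0,3.0],[0,0,-2.1,0,0,0,3.0],[0,0,-2.4,0,0,0,3.0],[0,0,-3.0,0,0,0,3.0],[0,0,-4.5,0,0,0,3.0],[0,0,-5.5,0,0,0,3.0],[0,0,-5.5,0,0,0,3.0]]]}}

```text
time: 10.07
tcp_pos: [0.5152, -0.2327, 0.2085]
orientation: [-0.0, 0.784, -0.62, 0.0]
wrist_force: [-0.5, -0.3, -2.1]
gripper_width: 0.0391
```

```bash
python3 - <<'E'
from m import *
s=robot.observe();print(s["tcp_pos"],s["wrist_force"],s["gripper_width"])
a,_=snap("wrist","w5.png");b,_=snap("scene","s5.png")
cv2.imwrite("pics/c5.png",np.hstack([a[120:420,160:480],cv2.resize(b[70:230,200:360],(300,300))])[:,:,::-1])
E
```

```text
[ 0.51517303 -0.23270217  0.20846643] [-0.45420976 -0.33225356 -2.05217687] 0.03905717357604844
```

View pics/c5.png

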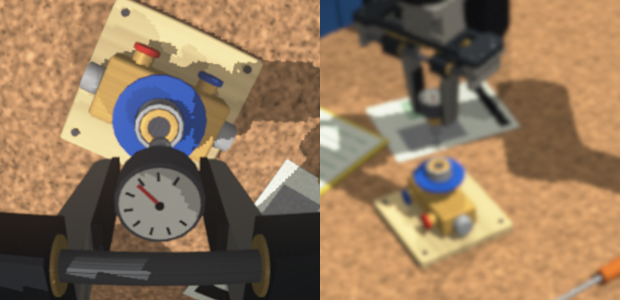

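The gauge is out, held upright, and carries about its own weight (2 N). The coupling's flange is up again. I'll move above the hole.

Request:
{"op": "send_rows", "data": {"deltas": [[[-5,-1,0,0,0,0,3.0],[-10,-2,0,0,0,0,3.0],[-15,-3,0,0,0,0,3.0],[-20,-4,0,0,0,0,3.0],[-25,-5.5,0,0,0,0,3.0],[-30,-6.6,0,0,0,0,3.0],[-35,-7.7,0,0,0,0,3.0],[-40,-8.8,0,0,0,0,3.0],[-44,-9.8,0,0,0,0,3.0],[-45.5,-10,0,0,0,0,3.0],[-45.5,-10,2,0,0,0,3.0],[-45.5,-10,2,0,0,0,3.0]]]}}

```text
time: 11.68
tcp_pos: [0.5053, 0.2328, 0.1858]
orientation: [0.002, 0.784, -0.62, -0.003]
wrist_force: [-0.8, -0.5, -1.9]
gripper_width: 0.0393
```

```bash
python3 - <<'E'
from m import *
import pickle
s=robot.observe();print(s["time"],s["tcp_pos"],s["wrist_force"],s["gripper_width"])
a,c=snap("wrist","w6.png");pickle.dump(c,open("w6.pkl","wb"))
cv2.imwrite("pics/w6c.png",cv2.resize(a[150:390,160:480],(640,480))[:,:,::-1])
E
```

```text
11.675 [0.50533983 0.23284286 0.18580336] [-0.76189878 -0.54980208 -1.87108661] 0.03932739865128517
```

View pics/w6c.png

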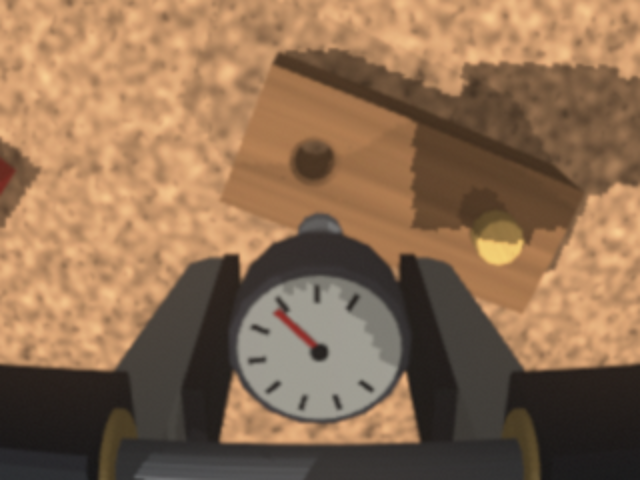

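The hole is at full-image pixel (316.5,230.5), the plug head at (409.5,271) and the dial centre at about (319.5,325).

```bash
python3 - <<'E'
from m import *
import pickle
c=pickle.load(open("w6.pkl","rb"))
s=robot.observe();R=np.array([[.232,-.973],[-.973,-.232]])
H=onz("wrist",316.5,230.5,.045,c);P=onz("wrist",409.5,271,.059,c);D=onz("wrist",319.5,325,s["tcp_pos"][2]-.006+.011,c)
print(H,P,np.hypot(*(H-P)[:2]),D,"plug-top diff",P[:2]-onz("top",284.1,285,.059)[:2])
print("d tool cm, tcp ref",R@(H-s["tcp_pos"])[:2]*100,"dial ref",R@(H-D)[:2]*100)
E
```

```text
[0.50804766 0.2366176  0.045     ] [0.49644453 0.15775289 0.059     ] 0.07971369980206518 [0.50630666 0.2335389  0.19198875] plug-top diff [7.38762729e-05 2.17438351e-03]
d tool cm, tcp ref [-0.31861304 -0.27223581] dial ref [-0.25916533 -0.24082567]
```

Request:
{"op": "send_rows", "data": {"deltas": [[[-0.28,-0.25,0,0,0,0,3.0],[-0.28,-0.25,2,0,0,0,3.0],[-0.28,-0.25,4,0,0,0,3.0],[-0.28,-0.25,5.5,0,0,0,3.0],[-0.28,-0.25,6.1,0,0,0,3.0],[-0.28,-0.25,6.1,0,0,0,3.0],[-0.28,-0.25,6.1,0,0,0,3.0]]]}}

```text
time: 12.6
tcp_pos: [0.5083, 0.2364, 0.1269]
orientation: [0.0, 0.784, -0.621, -0.001]
wrist_force: [0.2, 0.5, -1.5]
gripper_width: 0.0394
```

```bash
python3 - <<'E'
from m import *
import pickle
s=robot.observe();print(s["time"],s["tcp_pos"],s["orientation"],s["wrist_force"])
a,c=snap("wrist","w7.png");pickle.dump(c,open("w7.pkl","wb"))
cv2.imwrite("pics/w7c.png",cv2.resize(a[200:360,220:420],(750,600),interpolation=2)[:,:,::-1])
E
```

```text
12.6 [0.50834814 0.23640255 0.12689577] [ 4.62485040e-05  7.84157983e-01 -6.20559519e-01 -1.46267986e-03] [ 0.21641993  0.53110836 -1.47469332]
```

View pics/w7c.png

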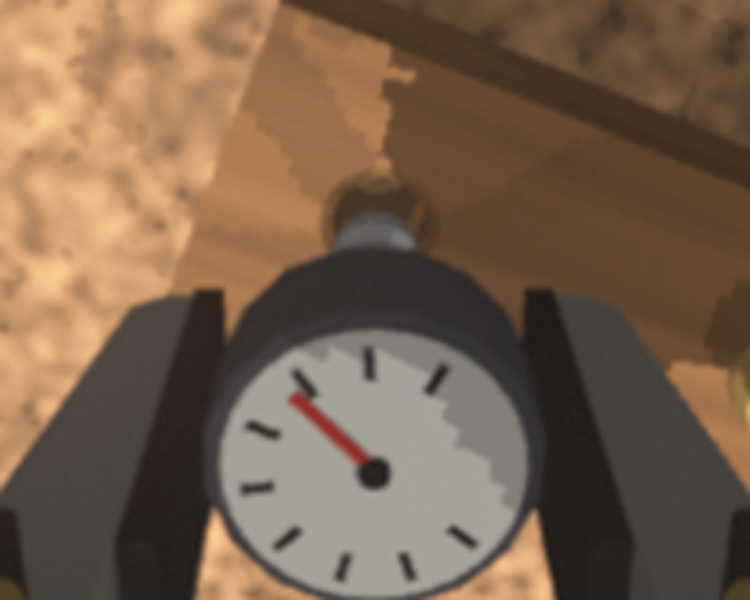

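The nipple (centre column 375) lines up with the hole (columns 323–438). I'll insert.

Request:
{"op": "send_rows", "data": {"deltas": [[[0,0,0.4,0,0,0,3.0],[0,0,0.8,0,0,0,3.0],[0,0,1.2,0,0,0,3.0],[0,0,1.5,0,0,0,3.0],[0,0,1.8,0,0,0,3.0],[0,0,1.8,0,0,0,3.0]]]}}

```text
time: 13.4
tcp_pos: [0.5081, 0.2364, 0.1086]
orientation: [0.0, 0.784, -0.621, -0.002]
wrist_force: [0.4, 0.1, -2.6]
gripper_width: 0.0394
```

Request:
{"op": "send_rows", "data": {"deltas": [[[0,0,0.5,0,0,0,3.0],[0,0,1.0,0,0,0,3.0],[0,0,1.5,0,0,0,3.0],[0,0,2.0,0,0,0,3.0],[0,0,2.5,0,0,0,3.0],[0,0,2.7,0,0,0,3.0],[0,0,2.7,0,0,0,3.0]]]}}

```text
time: 14.28
tcp_pos: [0.5079, 0.2364, 0.0814]
orientation: [0.0, 0.784, -0.621, -0.002]
wrist_force: [-0.2, -1.1, -2.5]
gripper_width: 0.0391
```

Request:
{"op": "send_rows", "data": {"deltas": [[[0,0,0.15,0,0,0,3.0],[0,0,0.3,0,0,0,3.0],[0,0,0.45,0,0,0,3.0],[0,0,0.5,0,0,0,3.0],[0,0,0.5,0,0,0,3.0]]]}}

```text
time: 14.9
tcp_pos: [0.5081, 0.2365, 0.0775]
orientation: [0.0, 0.784, -0.62, -0.002]
wrist_force: [-3.3, -0.6, 5.2]
gripper_width: 0.0391
```

It bottomed on the block at TCP z 0.0775 m (0.078 expected). I'll release and retreat.

Request:
{"op": "send_rows", "data": {"deltas": [[[0,0,0,0,0,0,4.2],[0,0,0,0,0,0,4.8],[0,0,0,0,0,0,5.6],[0,0,0,0,0,0,5.6],[0,0,-1,0,0,0,5.6],[0,0,-3,0,0,0,5.6],[0,0,-6,0,0,0,5.6],[0,0,-10,0,0,0,5.6],[0,0,-14,0,0,0,5.6],[0,0,-14,0,0,0,5.6],[0,0,-14,0,0,0,5.6]]]}}

```text
time: 16.27
tcp_pos: [0.5082, 0.2362, 0.2172]
orientation: [0.001, 0.784, -0.62, -0.002]
wrist_force: [0.5, -0.4, -0.8]
gripper_width: 0.056
```

```bash
python3 - <<'E'
from m import *
s=robot.observe();print(s["time"],s["tcp_pos"],s["wrist_force"],s["gripper_width"])
a,c=snap("wrist","w8.png");b,_=snap("scene","s8.png")
h=cv2.cvtColor(a,cv2.COLOR_RGB2HSV);m=((h[...,1]<60)&(h[...,2]>90)).astype(np.uint8);m[:200]=0;m[320:]=0;m[:,:270]=0;m[:,370:]=0
q=blob(m)[0];print(q);x,y,w,hh,_=q[1]
for z in(.083,.088):
    print(z,onz("wrist",x+w/2,y+hh/2,z,c),np.hypot(*(onz("wrist",x,y+hh/2,z,c)-onz("wrist",x+w,y+hh/2,z,c))[:2]))
cv2.imwrite("pics/c8.png",np.hstack([a[100:400,170:470],cv2.resize(b[100:325,220:445],(400,300))])[:,:,::-1])
E
```

```text
16.275 [0.50822049 0.23621761 0.21719222] [ 0.51841458 -0.40541254 -0.80254012] 0.05595813112602085
(array([319.2, 236.6]), array([ 295,  214,   50,   46, 1771], dtype=int32))
0.083 [0.5085053  0.23655254 0.083     ] 0.0389948791773382
0.088 [0.50986834 0.23687492 0.088     ] 0.03829526011189489
```

View pics/c8.png

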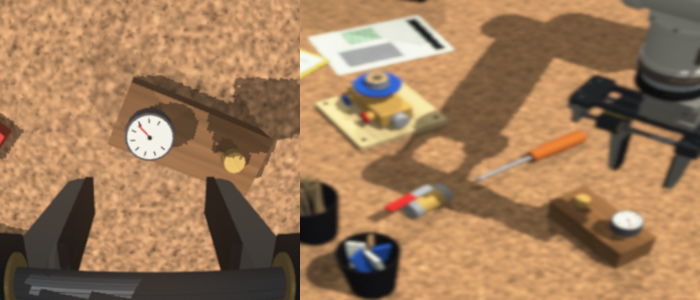

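```bash
python3 - <<'E'
from m import *
for f in("scene0","s5","s8"):
    im=cv2.imread(f"pics/{f}.png");h=cv2.cvtColor(im,cv2.COLOR_BGR2HSV);m=(h[...,0]>105)&(h[...,0]<125)&(h[...,1]>150);m[:140]=0;m[182:]=0;m[:,:240]=0;m[:,290:]=0;print(f,blob(m)[0])
a=cv2.imread("pics/scene0.png");b=cv2.imread("pics/s8.png")
for n,(x,y,w,hh) in dict(valve=(265,235,45,30),cups=(205,235,75,90),clip=(460,300,30,25),driver=(318,200,65,40),plug=(370,242,16,16),board=(228,165,75,45)).items(): 
    g=[cv2.cvtColor(i,cv2.COLOR_BGR2GRAY).astype(np.float32)[y:y+hh,x:x+w] for i in(a,b)];print(n,np.round(cv2.phaseCorrelate(*g)[0],2))
E
```

```text
scene0 (array([263.2, 165.6]), array([251, 157,  25,  15, 166], dtype=int32))
s5 (array([263.2, 165.7]), array([251, 157,  25,  15, 165], dtype=int32))
s8 (array([262.9, 165.4]), array([251, 157,  25,  15, 171], dtype=int32))
valve [ 0.43 -0.21]
cups [0.47 0.04]
clip [0.25 0.5 ]
driver [-0.03 -0.05]
plug [0.05 0.11]
board [0.49 0.4 ]
```

The flange's outline is back at its starting pixels, so the sleeve is up, and nothing else has moved. Handing in.

```bash
python3 -c "
from bench import robot; print(robot.hand_in())"
```

```text
the job is handed in; nothing more can be done
None
```

I took the gauge off the coupling and stored it upright in the free hole of the block. It is let go, and the job was handed in at about 16.4 s of the 53 s.

**Release:** I felt for the blue flange and pressed it down until the gauge popped up. The wrist picture showed the dial's far edge at row 341, where I had predicted 341 for popped and 333 for locked. The highest reading was 16.2 N downward, about 18 N in all with some sideways force. Readings came only at the end of each move or picture, so peaks in between were not seen.

**Pull:** I gripped the case and drew it straight up; the one reading taken during the pull was 7.6 N. The flange's outline is back at its starting pixels in the scene picture, so the sleeve snapped up.

**Storing:** The gauge bottomed on the block with the tool at 77.5 mm, where 78 mm was expected. After release the dial measured within 1 mm of the hole's axis.

**Other things:** In the scene picture, the plug, valve, cups, screwdriver, clip and board all shifted by 0.6 pixels or less, so I take them as unmoved.

**Disagreements:**
- The top and wrist cameras differed by 2 to 3 mm in y, on both the coupling and the hole. I went between them for pressing the flange, and by the wrist view for gripping and storing.
- The pressing force rose faster near the end than the spring figures suggest.

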